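# Clear the front of the recipe tin and flip its lid open

## Task

The kitchen timer stands in the way of the lift tab of the recipe tin: with the fingertips slide it, upright, along the worktop to either side, until no part of it stands in front of the tin. Then get a fingertip under the tab and turn the lid up, over and past its balance point without flinging it, so that it rests fully back by its own weight. Pick nothing up, and leave the tin and the other things where they stand.

Things in the scene. Friction and masses are not known exactly. Their poses are not given: they have to be found in the camera images.
- tin: Recipe tin, green sheet-metal box, 107 (x) by 147 (y) by 74 mm high, 1.4 kg, loose. Origin: centre of underside; z up, x from front to hinge side, y to the left along its front. Body front at x = -50 mm, rim z = 70. Lid top z = 74; its skirt hangs 15 mm down at the front (face x = -54, lower edge z = 58) and sides. x points away from the robot, turned by up to 0.25 rad.
- tin_lid (a joint): Angle of the tin's lid about its hinge, rad: 0 shut, grows as the front edge rises and swings back; stop at 1.92, balance point at about 1.60. Below that it sinks shut, beyond it it sinks open to the stop, both slowly (damping 0.05 N m s/rad; lid with tab about 0.1 kg, so less than 1 N lifts the tab).
- tin_hinge (a point): Hinge line of the lid, along the tin's y axis, at x = 54, y = 0, z = 71 mm in the tin's frame; its axes are the tin's.
- tin_tab (a point): Middle of the front edge of the dark steel lift tab that sticks out level from the middle of the lid's front skirt and turns with the lid: 44 mm wide (y), 22 mm deep, 3 mm thick, 5 mm round front edge. Lid shut: x = -77.5, y = 0, z = 64 mm in the tin's frame, so 61 mm of free height under it.
- kitchen_timer: Round wind-up kitchen timer, 61 mm diameter, 60 mm high (dark base 0 to 18 mm, white ribbed dial to 50 mm, 4 mm thick grip bar on top), 0.14 kg, loose, standing close in front of the tab. Origin: centre of its underside, z up. It is clear of the tin's front when its centre is more than about 105 mm to the left or right of the tin's middle (along the tin's y).
- pepper_mill: Wooden pepper mill, 58 mm diameter, 165 mm high, loose bystander beside the tin. Origin: centre of its underside.
- milk_jug: Small white stoneware milk jug, 65 by 92 by 78 mm high, loose bystander beside the tin. Origin: centre of its underside.
- spice_jar: Glass spice jar with a cork, 43 mm diameter, 90 mm high, loose bystander beside the tin. Origin: centre of its underside.
Not all that is in view belongs to the job. What is shaped like the tin but pink is not meant.

How it is judged:
By the outcome, as a careful person would: the job done as asked, in the order asked, and still so for the second after the job is handed in, with the robot touching nothing.
It also fails if it takes over 64 s, if anything falls off the work surface, if the arm or the gripper's body presses on something with over 40 N, if the wrist force passes 120 N, or if a joint passes its speed limit or range.

## Robot

A 7-joint arm with a two-finger parallel gripper is mounted at the origin on a cart in front of the work surface, level with it; the furniture and walls round the work are solid. World frame = base frame: x ahead of the robot, y to its left, z up, the work surface at z = 0. Lengths are in m, angles in rad, forces in N, time in s.
With the tool pointing down it reaches from about 0.35 to 0.9 m from the base axis. Payload 7.2 kg.
Tool frame: the origin (TCP) lies at the very end of the fingers, on their centre line; the grasp point (between the pads) lies 19 mm behind it; z points along the fingers, y is the line along which they close (so a half turn about z gives the same grasp; the last joint's range is limited). The gripper opens to 88 mm and grips with 3 to 60 N. Pads are 20 mm wide; open, the fingers measure 115 mm over their backs; the gripper's body (75 mm by 178 mm) begins 61 mm behind the grasp point.
Start: joints at [-1.169, 0.411, -0.013, 1.596, 0.006, 1.134, -0.082], TCP at [0.283, 0.557, 0.223] pointing down, gripper open.
Joint ranges: [-2.95, 2.95], [-0.29, 1.99], [-1.47, 1.44], [0.14, 2.54], [-1.03, 4.17], [0.13, 1.85], [-2.86, 2.86]. Speed limits (rad/s): [2.39, 2.39, 3.01, 3.01, 3.14, 3.14, 3.14].

## Interface

Orientations are given as a rotation vector (axis times angle).
In Python, from cell import env, viewer gives the robot as it stands. The module is installed in compiled form; this text tells all that it offers.
- The arm moves only by the tool servo_tool, never from a script. Its argument "increments" is a list of rows, each a list of 7 numbers: the turn, a rotation vector about the tool's x, y, z in rad, then the shift along the tool's x, y, z in units of 30 mm (1.0 is 30 mm), then the closure, from -1 (fully open) to 1 (shut). In form: [[rx, ry, rz, dx, dy, dz, grip], ...]. A call has 1 to 5 rows; each row shifts and turns the commanded pose from where the row before left it, along the tool's axes as they then stand; what a row does not reach is not made up. A row lasts 1/12 s, in which the tool goes at most 41.7 mm and 7.16 degrees, less where a joint would pass 70% of its speed; a pose out of reach is approached as far as the arm can. A call is refused whole if a number of a shift passes 1 or a number of a turn 0.125, either way. A call with a gripper value outside its range is refused whole. The fingers move at their own pace and stop on an object; "force" is the grip in N (left out, the last holds). Time passes only in rows, so rows that do not move let the fingers close. It gives the time, the measured TCP pose, the force, the opening and the grip force at its end, in the units of the state.
- env.state(): the state, without advancing time (a new reading comes with each control period).
- viewer.read_camera(name): name is "scene" or "top" or "wrist"; returns a dict with "img" (400x640x3 uint8, blue, green, red), "mtx" (3x3 intrinsics, pixels), "extrinsics" (4x4, takes a point from camera to world coordinates). Camera axes: x right, y up, looking along -z (the intrinsics and any distortion apply to the point x, -y, -z); pixel columns grow to the right and rows downward; lengths in m; the calibration is good to about 2 mm. A picture is of the moment at which its call begins. There is no depth.
- env.job_done(): hands the job in; it is judged then, once.
The state is a dict: "time_s": time; "qpos": joint angles; "joint_vel": joint speeds; "joint_torque": joint torques, N m; "position": TCP position; "orientation": TCP orientation; "force": force on the tool from outside, world axes, zero at the start; "wrist_torque": the same for the moment, N m; "gripper_width": finger opening in m; "gripper_force": force on a finger pad.
Only numpy, scipy, OpenCV 4.12 (cv2) and the standard library are available. Lean on these libraries where they do the work, as an engineer would, in place of code of your own. Each camera call takes 0.05 s, during which the arm holds its last target. There are 200 camera calls.

## Working session

There is one attempt and no reset: what is moved stays moved. The work goes in short steps, Python scripts to look and compute and a tool call to move; the robot and the scene stay as the last step left them, time stands still between calls to the robot, and variables do not carry over. Pictures are saved under pics/ and viewed, at most 10 in all, crops included, and the job is handed in when it is done.

Besides the shell and the picture viewer there is one more tool, called after "Request:" as name([rows], argument=value, ...), one row to a line, values as JSON. servo_tool: Moves the arm, as the interface text tells. Its arguments: {"type":"object","properties":{"increments":{"type":"array","items":{"type":"array","items":{"type":"number"}}},"force":{"type":"number"}},"required":["increments"]}

```bash
mkdir -p pics
cat > h.py <<'E'
import numpy as np, cv2
from cell import env, viewer
def cam(n):
    d=viewer.read_camera(n); return d["img"],np.array(d["mtx"]),np.array(d["extrinsics"]),d
def ray(u,v,K,E):
    c=np.linalg.inv(K)@[u,v,1]; d=E[:3,:3]@np.array([c[0],-c[1],-c[2]]); return E[:3,3],d
def onz(u,v,K,E,z):
    o,d=ray(u,v,K,E); return o+d*(z-o[2])/d[2]
def proj(p,K,E):
    c=np.linalg.inv(E)@np.append(p,1); q=K@[c[0],-c[1],-c[2]]; return q[:2]/q[2]
E
python3 - <<'E'
from h import *
for n in("scene","top"):
    i,K,X,d=cam(n); cv2.imwrite(f"pics/{n}0.png",i); print(n,d.keys(),K.round(1).tolist(),X.round(3).tolist())
print(env.state())
E
```

```text
scene dict_keys(['img', 'mtx', 'extrinsics']) [[377.8, 0.0, 325.4], [0.0, 377.8, 199.2], [0.0, 0.0, 1.0]] [[0.864, 0.33, -0.379, 0.141], [-0.502, 0.537, -0.678, -0.615], [-0.02, 0.777, 0.63, 0.731], [0.0, 0.0, 0.0, 1.0]]
top dict_keys(['img', 'mtx', 'extrinsics']) [[490.5, 0.0, 322.2], [0.0, 490.5, 206.8], [0.0, 0.0, 1.0]] [[0.008, 0.998, -0.066, 0.452], [-1.0, 0.009, 0.004, 0.106], [0.005, 0.066, 0.998, 1.358], [0.0, 0.0, 0.0, 1.0]]
{'time_s': 0.1, 'qpos': array([-1.16922433,  0.41181663, -0.01270838,  1.59693656,  0.00561417,
        1.13428479, -0.08218388]), 'joint_vel': array([-2.02367134e-03, -1.86203599e-03, -8.74269663e-04, -1.66438356e-03,
       -9.56040867e-05,  4.20014950e-04,  1.18185424e-03]), 'joint_torque': array([ 2.70721241e-03, -5.89099145e+01,  6.44043256e-01, -2.91708523e+01,
       -5.37263614e-02,  1.45248699e-02,  8.39320455e-05]), 'position': array([0.28276717, 0.55688254, 0.22190498]), 'orientation': array([-7.31033419e-01, -3.05513145e+00,  2.18778661e-03]), 'force': array([ 0.14400912, -1.16102257, -0.84789957]), 'wrist_torque': array([-0.01520016, -0.06773558,  0.01177963]), 'gripper_force': 0.0, 'gripper_width': 0.0878712367722982}
```

View pics/scene0.png

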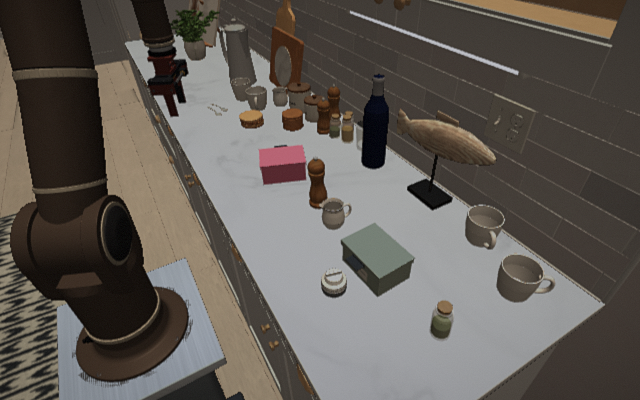

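View pics/top0.png

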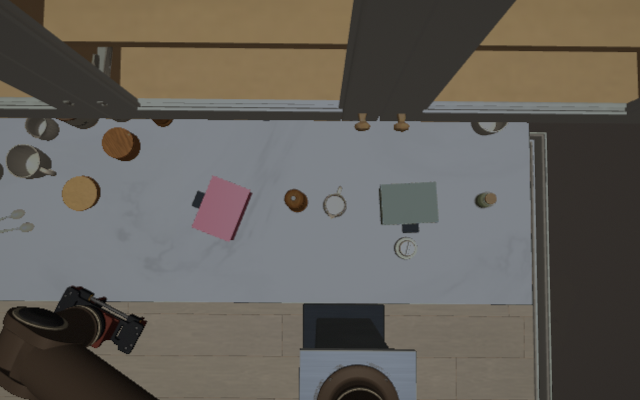

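The top view shows two tin shapes: green at about (409,203), with its dark tab at (410,228), and pink at about (222,208). The green one fits the description: green, its tab faces the robot, and the timer at (406,248) stands in front of the tab. Next I measure it and confirm in a crop.

Run:
```python
from h import *
i,K,X,d=cam("top")
c=i[165:275,320:510]; cv2.imwrite("pics/crop1.png",cv2.resize(c,None,fx=4,fy=4,interpolation=cv2.INTER_CUBIC))
hsv=cv2.cvtColor(i,cv2.COLOR_BGR2HSV)
print(hsv[203,409],hsv[228,410],hsv[248,400], hsv[203,460])
b,g,r=[i[...,k].astype(int) for k in range(3)]
m=((g-r>8)&(g-b>=0)).astype(np.uint8); m[:,:360]=0;m[:,455:]=0
m=cv2.morphologyEx(m,cv2.MORPH_OPEN,np.ones((3,3)))
cs=max(cv2.findContours(m,0,2)[0],key=cv2.contourArea)
rr=cv2.minAreaRect(cs); bp=cv2.boxPoints(rr); print(rr,bp)
P=np.array([onz(u,v,K,X,.074) for u,v in bp]); print(P.round(4), [np.linalg.norm(P[k]-P[k-1]).round(4) for k in range(4)],P.mean(0))
dk=((hsv[...,2]<60)).astype(np.uint8); dk[:,:395]=0; dk[:,425:]=0; dk[:222]=0; dk[236:]=0
cs=max(cv2.findContours(dk,0,2)[0],key=cv2.contourArea); rr=cv2.minAreaRect(cs); print("tab",rr,[onz(u,v,K,X,.065).round(4) for u,v in cv2.boxPoints(rr)])
print("timer",onz(406,248,K,X,.055))
for n,u,v,z in(("jug",335,205,.07),("jar",487,200,.09),("mill",295,200,.16)): print(n,onz(u,v,K,X,z))
```

```text
[ 82  27 103] [109  46  44] [ 13  20 114] [105  19 135]
((409.07733154296875, 202.96961975097656), (39.57680130004883, 54.7137451171875), 86.98721313476562) [[380.7182  184.64642]
 [435.35632 181.77072]
 [437.43646 221.29282]
 [382.79834 224.16852]]
[[ 0.5963 -0.0534  0.074 ]
 [ 0.6052 -0.1975  0.074 ]
 [ 0.5011 -0.2022  0.074 ]
 [ 0.4923 -0.0589  0.074 ]] [np.float64(0.1041), np.float64(0.1443), np.float64(0.1042), np.float64(0.1435)] [ 0.54873379 -0.12800213  0.074     ]
tab ((409.5, 228.0), (8.0, 15.0), 90.0) [array([ 0.4935, -0.1107,  0.065 ]), array([ 0.4938, -0.1503,  0.065 ]), array([ 0.4728, -0.1502,  0.065 ]), array([ 0.4724, -0.1107,  0.065 ])]
timer [ 0.43034285 -0.12287352  0.055     ]
jug [0.54183695 0.06643923 0.07      ]
jar [ 0.55688065 -0.32760094  0.09      ]
mill [0.54694568 0.16722639 0.16      ]
```

View pics/crop1.png

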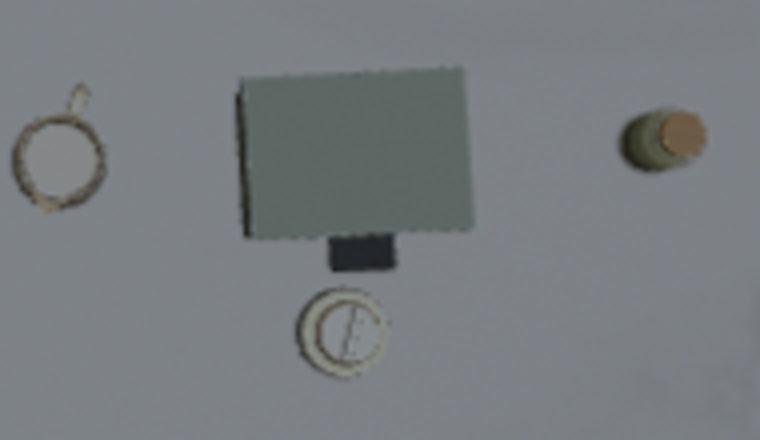

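The crop confirms it: the tin is green, the dark tab is on the robot side at crop (362,252), and the timer at (344,333) stands just in front. Estimates: tin centre (0.549,-0.128) with yaw about 0.058, tab front (0.472,-0.132), timer (0.430,-0.123).
Plan: straddle the timer with open fingers and slide it about 14 cm left, then lift the tab with closed, forward-tilted fingertips.

Request:
servo_tool([
  [0,0,-0.1175,0,0,0,-1],
  [0,0,-0.1175,0,0,0,-1],
  [0,0,-0.1175,0,0,0,-1],
  [0,0,-0.1175,0,0,0,-1],
  [0,0,0,0,0,0,-1],
])

```text
time_s: 0.57
position: [0.283, 0.557, 0.2223]
orientation: [0.008, -3.141, 0.001]
force: [-0.2, -0.1, 0.2]
gripper_width: 0.0878
gripper_force: 0.0
```

Request:
servo_tool([
  [0,0,0,-0.2,-1,0,-1],
  [0,0,0,-0.2,-1,0,-1],
  [0,0,0,-0.2,-1,0,-1],
  [0,0,0,-0.2,-1,0,-1],
  [0,0,0,-0.2,-1,0,-1],
])

```text
time_s: 0.98
position: [0.313, 0.4057, 0.2224]
orientation: [-0.007, -3.141, 0.0]
force: [0.2, 0.6, 0.8]
gripper_width: 0.0881
gripper_force: 0.0
```

Request:
servo_tool([
  [0,0,0,-0.2,-1,0,-1],
  [0,0,0,-0.2,-1,0,-1],
  [0,0,0,-0.2,-1,0,-1],
  [0,0,0,-0.2,-1,0,-1],
  [0,0,0,-0.2,-1,0,-1],
])

```text
time_s: 1.4
position: [0.343, 0.2558, 0.2227]
orientation: [-0.007, -3.142, -0.001]
force: [1.2, -0.5, 0.3]
gripper_width: 0.0874
gripper_force: 0.0
```

Request:
servo_tool([
  [0,0,0,-0.2,-1,0,-1],
  [0,0,0,-0.2,-1,0,-1],
  [0,0,0,-0.2,-1,0,-1],
  [0,0,0,-0.2,-1,0,-1],
  [0,0,0,-0.2,-1,0,-1],
])

```text
time_s: 1.82
position: [0.373, 0.1058, 0.2228]
orientation: [0.007, 3.141, 0.001]
force: [0.2, 0.5, 0.7]
gripper_width: 0.0879
gripper_force: 0.0
```

Request:
servo_tool([
  [0,0,0,-0.2,-1,0,-1],
  [0,0,0,-0.2,-1,0,-1],
  [0,0,0,-0.2,-1,0,-1],
  [0,0,0,-0.2,-1,0,-1],
  [0,0,0,-0.2,-1,0,-1],
])

```text
time_s: 2.23
position: [0.403, -0.0442, 0.2228]
orientation: [0.007, 3.141, 0.001]
force: [0.3, -0.0, -0.3]
gripper_width: 0.0879
gripper_force: 0.0
```

Request:
servo_tool([
  [0,0,0,-0.2,-1,0,-1],
  [0,0,0,0,-0.5,0,-1],
  [0,0,0,0,0,0,-1],
  [0,0,0,0,0,0,-1],
])

```text
time_s: 2.57
position: [0.4089, -0.0879, 0.2225]
orientation: [-0.007, -3.141, -0.001]
force: [0.0, 0.7, -0.2]
gripper_width: 0.0879
gripper_force: 0.0
```

Request:
servo_tool([
  [0,0,0,-0.35,-0.6,0.5,-1],
  [0,0,0,-0.35,-0.6,0.5,-1],
  [0,0,0,0,0,0.8,-1],
  [0,0,0,0,0,0.5,-1],
  [0,0,0,0,0,0,-1],
])

```text
time_s: 2.98
position: [0.4284, -0.1219, 0.151]
orientation: [-0.0, -3.137, -0.001]
force: [-0.9, 0.2, -0.3]
gripper_width: 0.0877
gripper_force: 0.0
```

Run:
```python
from h import *
i,K,X,d=cam("wrist"); cv2.imwrite("pics/w1.png",i); print(K.round(0).tolist(),X.round(3).tolist())
s=env.state(); print(s["position"],proj(np.array([*s["position"][:2],.05]),K,X))
print(proj(np.array([.43,-.123,.06]),K,X), proj(np.array([.472,-.1325,.064]),K,X))
```

```text
[[277.0, 0.0, 319.0], [0.0, 277.0, 200.0], [0.0, 0.0, 1.0]] [[0.001, -0.957, -0.289, 0.348], [1.0, 0.001, -0.001, -0.122], [0.001, -0.289, 0.957, 0.313], [0.0, 0.0, 0.0, 1.0]]
[ 0.42912932 -0.12213329  0.15254698] [319.35811754 202.40996065]
[318.46012339 206.36128349] [308.91587723 248.00047263]
```

View pics/w1.png

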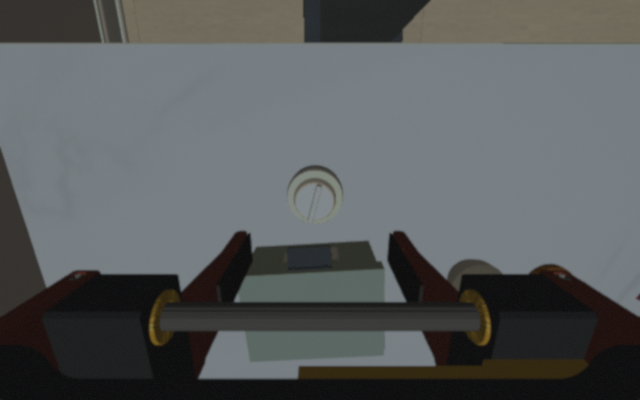

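The wrist view shows the timer's dial at (315,200), the tab at (310,257) behind it, and the fingers on either side. That puts the timer at about (0.427,-0.126). I go down over it.

Request:
servo_tool([
  [0,0,0,0,-0.1,0.9,-1],
  [0,0,0,0,0,0.9,-1],
  [0,0,0,0,0,0.9,-1],
  [0,0,0,0,0,0.9,-1],
  [0,0,0,0,0,0.9,-1],
])

```text
time_s: 3.45
position: [0.4315, -0.1254, 0.0188]
orientation: [-0.001, 3.139, 0.001]
force: [0.5, 0.3, -0.2]
gripper_width: 0.0876
gripper_force: 0.0
```

Request:
servo_tool([
  [0,0,0,0,0.2,0,-1],
  [0,0,0,0,0.2,0,-1],
  [0,0,0,0,0.2,0,-1],
  [0,0,0,0,0.2,0,-1],
  [0,0,0,0,0.2,0,-1],
])

```text
time_s: 3.87
position: [0.4314, -0.0957, 0.0203]
orientation: [-0.001, 3.138, 0.001]
force: [-0.2, -1.0, 0.1]
gripper_width: 0.088
gripper_force: 0.4
```

Request:
servo_tool([
  [0,0,0,0,0.25,0,-1],
  [0,0,0,0,0.25,0,-1],
  [0,0,0,0,0.25,0,-1],
  [0,0,0,0,0.25,0,-1],
  [0,0,0,0,0.25,0,-1],
])

```text
time_s: 4.28
position: [0.4302, -0.0585, 0.0188]
orientation: [-0.0, 3.141, -0.0]
force: [-0.2, -1.6, 1.6]
gripper_width: 0.0876
gripper_force: 1.1
```

Run:
```python
from h import *
i,K,X,d=cam("wrist"); j,_,_,_=cam("scene"); cv2.imwrite("pics/w2.png",np.hstack([i[::1,120:520],cv2.resize(j[180:350,260:430],(400,400))]))
```

```text
(no output)
```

View pics/w2.png

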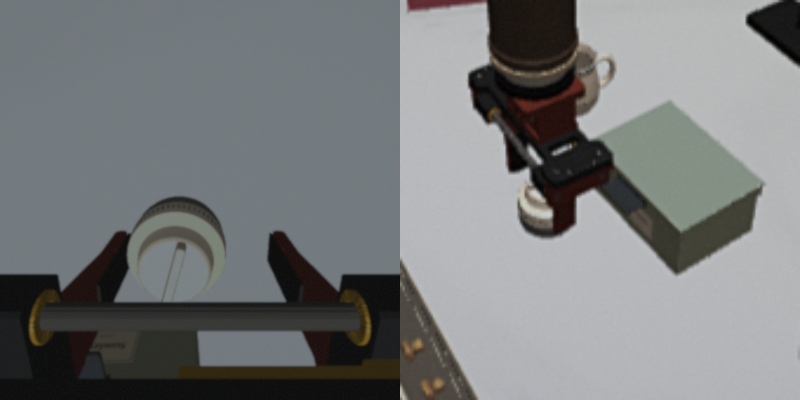

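The timer stands upright against the right finger, at (175,250) in the left half of the picture, and is sliding with it. I keep pushing, then back off from it and rise.

Request:
servo_tool([
  [0,0,0,0,0.25,0,-1],
  [0,0,0,0,0.25,0,-1],
  [0,0,0,0,0.25,0,-1],
  [0,0,0,0,0.25,0,-1],
  [0,0,0,0,0.25,0,-1],
])

```text
time_s: 4.8
position: [0.43, -0.021, 0.0186]
orientation: [0.0, -3.142, -0.0]
force: [0.1, -1.1, 0.4]
gripper_width: 0.0881
gripper_force: 0.8
```

Request:
servo_tool([
  [0,0,0,0,0.25,0,-1],
  [0,0,0,0,0.25,0,-1],
  [0,0,0,0,0.25,0,-1],
  [0,0,0,0,0.25,0,-1],
  [0,0,0,0,0.25,0,-1],
])

```text
time_s: 5.22
position: [0.43, 0.0166, 0.0186]
orientation: [0.0, -3.141, 0.0]
force: [0.2, -1.6, 1.9]
gripper_width: 0.0876
gripper_force: 0.7
```

Request:
servo_tool([
  [0,0,0,0,0.25,0,-1],
  [0,0,0,0,0.2,0,-1],
  [0,0,0,0,0.1,0,-1],
  [0,0,0,0,-0.2,0,-1],
  [0,0,0,0,-0.2,0,-1],
])

```text
time_s: 5.63
position: [0.4301, 0.0204, 0.0186]
orientation: [0.003, -3.142, -0.0]
force: [-0.6, -0.7, 1.1]
gripper_width: 0.0878
gripper_force: 0.0
```

Request:
servo_tool([
  [0,0,0,0,0,-0.5,-1],
  [0,0,0,0,0,-0.9,-1],
  [0,0,0,0,0,-0.9,-1],
  [0,0,0,0,0,-0.9,-1],
  [0,0,0,0,0,-0.9,-1],
])

```text
time_s: 6.05
position: [0.4296, 0.019, 0.1428]
orientation: [-0.002, -3.141, 0.001]
force: [-0.2, -0.4, 0.0]
gripper_width: 0.0879
gripper_force: 0.0
```

Request:
servo_tool([
  [0,0,0,0.8,-1,0,1],
  [0,0,0,0.8,-1,0,1],
  [0,0,0,0.8,-1,0,1],
  [0,0,0,0.4,-1,0,1],
  [0,0,0,0,-0.5,0,1],
])

```text
time_s: 6.47
position: [0.3425, -0.1177, 0.1416]
orientation: [-0.006, -3.141, -0.003]
force: [0.5, 0.4, -0.9]
gripper_width: 0.058
gripper_force: 0.0
```

Request:
servo_tool([
  [0,-0.12,-0.058,0,0,0,1],
  [0,-0.12,0,0,0,0,1],
  [0,-0.12,0,0,0,0,1],
  [0,-0.12,0,0,0,0,1],
  [0,-0.12,0,0,0,0,1],
])

```text
time_s: 6.88
position: [0.3434, -0.117, 0.1493]
orientation: [-0.083, 2.76, 0.009]
force: [0.0, 1.3, 0.2]
gripper_width: 0.0247
gripper_force: 0.0
```

Run:
```python
from h import *
i,K,X,d=cam("top"); j,_,_,_=cam("scene"); cv2.imwrite("pics/s3.png",np.hstack([cv2.resize(i[150:310,300:460],(400,400)),cv2.resize(j[150:350,230:430],(400,400))]))
print(env.state())
```

```text
{'time_s': 6.9833, 'qpos': array([-0.01154121, -0.16632296,  0.3141712 ,  2.5388523 , -0.18652633,
        0.4133105 ,  2.08932531]), 'joint_vel': array([-0.15725367,  0.02001055,  0.12862475, -0.00385754,  0.10278218,
        0.00205914, -0.12705495]), 'joint_torque': array([  2.58175939, -10.8137244 ,  -3.46494935, -24.12690103,
        -1.53973136,  -1.5979981 ,   1.52083967]), 'position': array([ 0.34116873, -0.11883292,  0.14790896]), 'orientation': array([-0.07330785,  2.76508788,  0.00771914]), 'force': array([-0.38737468, -1.1675004 , -0.8550862 ]), 'wrist_torque': array([0.00643374, 0.34303595, 0.01427773]), 'gripper_force': 0.0, 'gripper_width': 0.016571682077026407}
```

View pics/s3.png

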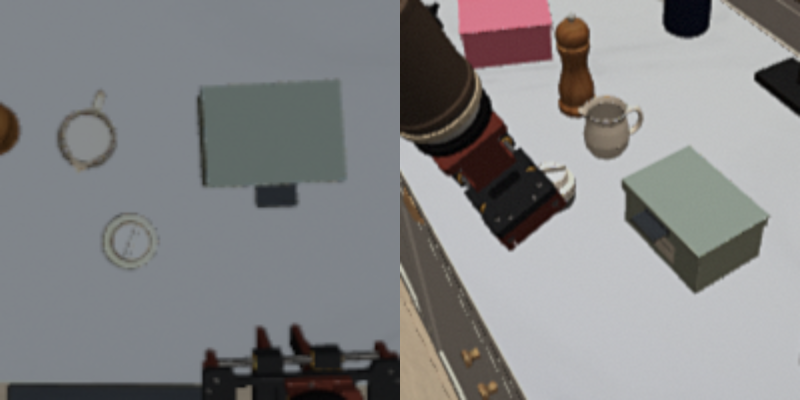

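The timer stands upright at left-half (131,241), well left of the tin's left edge at about 205. Elbow joint 4 is at its limit this close in, so I move forward and down and see how far the tool can tilt there.

Request:
servo_tool([
  [0,0,0,-0.35,-0.08,0.7,1],
  [0,0,0,-0.35,-0.08,0.7,1],
  [0,0,0,-0.35,-0.08,0.7,1],
  [0,0,0,-0.35,-0.08,0.7,1],
  [0,0,0,-0.35,-0.08,0.7,1],
])

```text
time_s: 7.4
position: [0.4265, -0.1223, 0.0724]
orientation: [-0.086, 2.767, 0.01]
force: [0.5, -0.5, 1.2]
gripper_width: 0.0008
gripper_force: 0.0
```

Request:
servo_tool([
  [0,-0.08,0,0,0,0,1],
  [0,-0.08,0,0,0,0,1],
  [0,-0.08,0,0,0,0,1],
  [0,-0.08,0,0,0,0,1],
  [0,0,0,0,0,0,1],
])

```text
time_s: 7.82
position: [0.4329, -0.108, 0.1104]
orientation: [-0.045, 2.645, 0.031]
force: [0.3, 1.1, -0.2]
gripper_width: 0.0008
gripper_force: 0.0
```

Run:
```python
from h import *
from scipy.spatial.transform import Rotation as R
s=env.state(); print(s["qpos"].round(3),s["position"].round(4)); print(R.from_rotvec(s["orientation"]).as_matrix().round(3))
```

```text
[ 0.564  0.116 -0.322  2.489 -1.027  0.131  2.854] [ 0.4329 -0.108   0.1104]
[[-0.879 -0.038  0.476]
 [-0.027  0.999  0.03 ]
 [-0.477  0.014 -0.879]]
```

Joints 5, 6 and 7 have run into their limits in this wrist branch. Bringing joint 5 round towards +π should allow more forward tilt. I go back towards upright and probe a sideways tilt.

Request:
servo_tool([
  [0,0.1,0,0,0,-0.4,1],
  [0,0.1,0,0,0,-0.4,1],
  [0,0.1,0,0,0,-0.4,1],
  [0,0.1,0,0,0,-0.4,1],
  [0,0.1,0,0,0,-0.4,1],
])

```text
time_s: 8.23
position: [0.4256, -0.0951, 0.1428]
orientation: [-0.09, 2.931, 0.076]
force: [0.4, 1.9, 0.0]
gripper_width: 0.0005
gripper_force: 0.0
```

Request:
servo_tool([
  [0,0,0,0,0,0,1],
  [0,0,0,0,0,0,1],
])

```text
time_s: 8.4
position: [0.4297, -0.0929, 0.1436]
orientation: [-0.097, 2.92, 0.082]
force: [0.0, -0.2, -0.4]
gripper_width: 0.0006
gripper_force: 0.0
```

```bash
cat > st.py <<'E'
from h import *
from scipy.spatial.transform import Rotation as R
s=env.state(); print(s["time_s"],s["qpos"].round(3),s["position"].round(4)); print(R.from_rotvec(s["orientation"]).as_matrix().round(3))
E
python3 st.py
```

```text
8.4 [ 0.091  0.089  0.101  2.274 -0.202  0.586  1.985] [ 0.4297 -0.0929  0.1436]
[[-0.974 -0.072  0.215]
 [-0.059  0.996  0.063]
 [-0.219  0.048 -0.975]]
```

Request:
servo_tool([
  [0.1,0,0,0,0,0,1],
  [0.1,0,0,0,0,0,1],
  [0.1,0,0,0,0,0,1],
  [0,0,0,0,0,0,1],
])

```text
time_s: 8.73
position: [0.4225, -0.092, 0.1394]
orientation: [-0.064, 2.929, -0.196]
force: [0.3, 1.3, 0.1]
gripper_width: 0.0002
gripper_force: 0.0
```

```bash
python3 st.py
```

```text
8.7333 [-0.081  0.066  0.078  2.318  0.234  0.561  1.425] [ 0.4225 -0.092   0.1394]
[[-0.978 -0.029  0.206]
 [-0.056  0.99  -0.128]
 [-0.2   -0.136 -0.97 ]]
```

Request:
servo_tool([
  [0.1,0,0,0,0,0,1],
  [0.1,0,0,0,0,0,1],
  [0.1,-0.05,0,0,0,0,1],
  [0.08,-0.08,0,0,0,0,1],
  [0.08,-0.08,0,0,0,0,1],
])

```text
time_s: 9.15
position: [0.4156, -0.0961, 0.1359]
orientation: [-0.042, 2.766, -0.614]
force: [-1.3, -1.4, -0.1]
gripper_width: 0.0002
gripper_force: 0.0
```

Request:
servo_tool([
  [0.03,-0.1,0,0,0,0,1],
  [0,-0.1,0,0,0,0,1],
  [0,-0.1,0,0,0,0,1],
  [0,0,0,0,0,0,1],
])

```text
time_s: 9.48
position: [0.4101, -0.1051, 0.1315]
orientation: [-0.076, 2.669, -0.659]
force: [0.4, -0.9, -0.4]
gripper_width: 0.0004
gripper_force: 0.0
```

```bash
python3 st.py
```

```text
9.4833 [-0.074  0.104 -0.3    2.513  1.185  0.664  0.24 ] [ 0.4101 -0.1051  0.1315]
[[-0.923  0.04   0.383]
 [-0.143  0.888 -0.437]
 [-0.357 -0.458 -0.814]]
```

Request:
servo_tool([
  [0,-0.1,0,-0.3,0,0.13,1],
  [0,-0.1,0,-0.3,0,0.13,1],
  [-0.05,-0.1,0,-0.3,0,0.13,1],
  [-0.05,-0.1,0,-0.3,0,0.13,1],
  [-0.05,-0.1,0,-0.3,0,0.13,1],
])

```text
time_s: 9.9
position: [0.4012, -0.1216, 0.0985]
orientation: [-0.226, 2.676, -0.728]
force: [-0.5, -0.2, -2.1]
gripper_width: 0.0009
gripper_force: 0.0
```

```bash
python3 st.py
```

```text
9.9 [ 0.614  0.354 -1.058  2.531  1.444  0.919  0.12 ] [ 0.4012 -0.1216  0.0985]
[[-0.923 -0.059  0.38 ]
 [-0.243  0.855 -0.459]
 [-0.297 -0.516 -0.804]]
```

Joint 4 is at its limit again. I fit a kinematic model to the recorded states so that I can plan reachable tilts offline.

```bash
cat > fk.py <<'E'
import numpy as np, itertools
from scipy.spatial.transform import Rotation as R
from scipy.optimize import least_squares
Q=np.array([[-1.16922433,.41181663,-.01270838,1.59693656,.00561417,1.13428479,-.08218388],
[-.01154121,-.16632296,.3141712,2.5388523,-.18652633,.4133105,2.08932531],
[.564,.116,-.322,2.489,-1.027,.131,2.854],[.091,.089,.101,2.274,-.202,.586,1.985],[-.081,.066,.078,2.318,.234,.561,1.425],
[-.074,.104,-.3,2.513,1.185,.664,.24],[.614,.354,-1.058,2.531,1.444,.919,.12]])
P=np.array([[.28276717,.55688254,.22190498],[.34116873,-.11883292,.14790896],[.4329,-.108,.1104],[.4297,-.0929,.1436],[.4225,-.092,.1394],[.4101,-.1051,.1315],[.4012,-.1216,.0985]])
M=[R.from_rotvec([-.731033419,-3.05513145,.00218778661]).as_matrix(),R.from_rotvec([-.07330785,2.76508788,.00771914]).as_matrix()]+[np.array(m) for m in [
[[-.879,-.038,.476],[-.027,.999,.03],[-.477,.014,-.879]],[[-.974,-.072,.215],[-.059,.996,.063],[-.219,.048,-.975]],[[-.978,-.029,.206],[-.056,.99,-.128],[-.2,-.136,-.97]],
[[-.923,.04,.383],[-.143,.888,-.437],[-.357,-.458,-.814]],[[-.923,-.059,.38],[-.243,.855,-.459],[-.297,-.516,-.804]]]]
def fk(q,p,s):
    # p: base yaw, tool yaw, then offsets (x,z) for links 0..3 and base y
    r=R.from_euler('z',p[0]+s[0]*q[0]); t=np.array([0,0,p[2]])+r.apply([p[3],p[4],0])
    for k,(o) in zip((1,3,5),((p[5],p[6]),(p[7],p[8]),(p[9],p[10]))):
        r=r*R.from_euler('y',q[k]); 
        r=r*R.from_euler('z',s[(k+1)//2]*q[k+1]+(p[1] if k==5 else 0)) if k!=5 else r
        if k!=5: t=t+r.apply([o[0],0,o[1]])
        else: t=t+r.apply([o[0],0,o[1]]); r=r*R.from_euler('z',s[3]*q[6]+p[1])
    return t,r.as_matrix()
def res(p,s): 
    o=[]
    for q,x,m in zip(Q,P,M):
        t,r=fk(q,p,s); o+=[*(t-x),*(.2*(r-m).ravel())]
    return np.array(o)
if __name__=="__main__":
    best=None
    for s in itertools.product([1,-1],repeat=4):
        for y0,y1 in itertools.product([0,1.57,3.14,-1.57],repeat=2):
            f=least_squares(res,[y0,y1,.33,0,0,0,.35,0,.35,0,.3],args=(s,))
            if best is None or f.cost<best[0]: best=(f.cost,s,f.x,f.fun)
    print(best[0],best[1],best[2].round(4)); print(best[3].reshape(7,12)[:,:3].round(4)); np.savez("fk.npz",p=best[2],s=best[1])
E
python3 fk.py
```

```text
9.078773479209883e-05 (-1, -1, -1, -1) [-7.3000e-03 -4.7191e+00  2.5510e-01 -7.3000e-03 -4.3200e-02  7.4000e-03
  5.6440e-01 -7.1000e-03  4.4530e-01  4.0000e-03  3.7060e-01]
[[ 0.0009  0.0036 -0.0056]
 [-0.0001 -0.0004  0.0016]
 [ 0.0024  0.0019 -0.0014]
 [ 0.003   0.0012 -0.0009]
 [ 0.0012  0.0011 -0.0006]
 [-0.004  -0.0003  0.0013]
 [-0.0071 -0.0018  0.0056]]
```

```bash
cat > ik.py <<'E'
from fk import *
z=np.load("fk.npz"); p,s=z["p"],z["s"]
lo=np.array([-2.95,-.29,-1.47,.14,-1.03,.13,-2.86]);hi=np.array([2.95,1.99,1.44,2.54,4.17,1.85,2.86])
def ori(al,phi,flip):
    d=np.array([np.sin(al)*np.cos(phi),np.sin(al)*np.sin(phi),-np.cos(al)])
    x=np.cross(d,[0,0,1]); x/=np.linalg.norm(x); x*=flip
    return np.stack([x,np.cross(d,x),d],1)
def ik(t,m,q0):
    def f(q):
        a,b=fk(q,p,s); return np.r_[10*(a-t),(b-m).ravel(),.01*(q-q0)]
    r=least_squares(f,np.clip(q0,lo+.01,hi-.01),bounds=(lo,hi)); a,b=fk(r.x,p,s)
    return r.x,np.linalg.norm(a-t)+.2*np.linalg.norm(b-m)
if __name__=="__main__":
    rng=np.random.default_rng(0)
    for phi in (90,60,-90,-60):
      for al in (35,45):
       for fl in (1,-1):
        best=(-9,)
        m=ori(np.radians(al),np.radians(phi),fl)
        for k in range(15):
            q,e=ik(np.array([.475,-.135,.04]),m,rng.uniform(lo,hi) if k else Q[3])
            if e>.01: continue
            q2,e2=ik(np.array([.615,-.12,.18]),m,q)
            mg=min((q-lo).min(),(hi-q).min(),(q2-lo).min(),(hi-q2).min())
            if e2<.01 and mg>best[0]: best=(mg,q,q2)
        print(phi,al,fl,round(best[0],2),*[b.round(2) for b in best[1:]])
E
python3 ik.py
```

```text
90 35 1 0.62 [ 1.09  0.81 -0.79  1.85 -0.02  0.93 -1.15] [ 0.9   0.77 -0.81  1.47 -0.07  1.23 -1.33]
90 35 -1 0.6 [ 0.92  0.71 -0.52  1.87 -0.26  0.94  2.22] [ 0.75  0.68 -0.52  1.49 -0.28  1.25  1.98]
90 45 1 0.56 [ 1.15  0.92 -0.81  1.79 -0.09  1.03 -1.06] [ 0.96  0.86 -0.84  1.43 -0.16  1.29 -1.26]
90 45 -1 0.54 [ 1.19  0.96 -0.89  1.78 -0.01  1.03  2.01] [ 0.99  0.9  -0.93  1.43 -0.09  1.29  1.83]
60 35 1 0.43 [ 1.17  0.67 -0.73  2.1  -0.35  0.56 -1.24] [ 0.95  0.57 -0.7   1.75 -0.33  0.85 -1.53]
60 35 -1 0.28 [ 1.4   0.88 -1.12  2.08  0.29  0.57  1.3 ] [ 1.2   0.8  -1.19  1.73  0.19  0.84  1.17]
60 45 1 0.37 [ 1.17  0.72 -0.61  2.09 -0.66  0.67 -0.86] [ 0.95  0.59 -0.59  1.79 -0.62  0.89 -1.23]
60 45 -1 0.44 [ 1.42  0.9  -0.98  2.07 -0.13  0.57  1.79] [ 1.21  0.76 -1.02  1.77 -0.2   0.79  1.57]
-90 35 1 0.36 [-0.4   0.53  0.18  2.18  0.77  0.76  0.69] [-0.33  0.49  0.15  1.74  0.59  1.12  1.06]
-90 35 -1 0.34 [-0.28  0.52  0.04  2.16  0.84  0.82 -2.52] [-0.22  0.49  0.    1.73  0.66  1.16 -2.14]
-90 45 1 0.42 [-0.02  0.67 -0.43  2.12  1.09  1.19  0.3 ] [ 0.01  0.61 -0.45  1.7   0.97  1.42  0.73]
-90 45 -1 0.32 [-1.06  0.87  1.01  2.22  0.12  0.54 -1.87] [-0.98  0.77  1.07  1.81  0.16  0.94 -1.71]
-60 35 1 0.21 [ 0.62  0.8  -1.15  2.33  1.55  1.3   0.52] [ 0.65  0.73 -1.26  1.91  1.35  1.41  0.98]
-60 35 -1 0.2 [ 0.58  0.74 -1.07  2.34  1.54  1.23 -2.62] [ 0.63  0.68 -1.19  1.92  1.32  1.35 -2.14]
-60 45 1 0.16 [ 0.46  0.91 -1.11  2.38  1.64  1.55  0.3 ] [ 0.55  0.78 -1.24  1.99  1.51  1.55  0.81]
-60 45 -1 0.01 [ 0.37  0.8  -0.96  2.39  1.62  1.39 -2.85] [ 0.48  0.66 -1.08  1.99  1.44  1.4  -2.32]
```

The lateral approach is feasible: the wrist goes to the right side and the fingers point left, forward and down (azimuth 65° from the tin's x, tilt about 46°). I set up a step calculator.

```bash
cat > go.py <<'E'
import sys; from h import *; from ik import ori; from scipy.spatial.transform import Rotation as R
yaw=.058; C=np.array([.5487,-.128,0]); Rt=R.from_euler('z',yaw)
O=ori(.8,np.radians(65)+yaw,-1)
def W(x,y,z): return C+Rt.apply(np.array([x,y,z])/1000)
def step(t,start=None):
    s=env.state(); m=R.from_rotvec(s["orientation"]).as_matrix()
    rv=R.from_matrix(m.T@O).as_rotvec(); dv=m.T@(t-s["position"])/.03
    return s,rv,dv
if __name__=="__main__":
    t=W(*map(float,sys.argv[1:4])); s,rv,dv=step(t)
    print(s["time_s"],s["qpos"].round(2),s["position"].round(4),"target",t.round(4),"tin pos",(Rt.inv().apply(s["position"]-C)*1000).round(1)); print("rot",rv.round(3),"shift",dv.round(2),"|rot|",np.linalg.norm(rv).round(3))
    print("up 10mm in tool units",(O.T@[0,0,1/3]).round(3), "tin+y 10mm",(O.T@Rt.apply([0,1/3,0])).round(3),"tin+x",(O.T@Rt.apply([1/3,0,0])).round(3))
E
python3 go.py -110 -80 200
```

```text
9.9 [ 0.61  0.35 -1.06  2.53  1.44  0.92  0.12] [ 0.4012 -0.1216  0.0985] target [ 0.4435 -0.2142  0.2   ] tin pos [-146.9   15.    98.5]
rot [-1.216  0.232  0.705] shift [-1.56 -4.47 -0.77] |rot| 1.425
up 10mm in tool units [ 0.     0.239 -0.232] tin+y 10mm [0.141 0.21  0.217] tin+x [-0.302  0.098  0.101]
```

Request:
servo_tool([
  [0,0,0,-0.31,-0.89,-0.15,1],
  [0,0,0,-0.31,-0.89,-0.15,1],
  [0,0,0,-0.31,-0.89,-0.15,1],
  [0,0,0,-0.31,-0.89,-0.15,1],
  [0,0,0,-0.31,-0.89,-0.15,1],
])

```text
time_s: 10.32
position: [0.4438, -0.2146, 0.2002]
orientation: [-0.223, 2.673, -0.721]
force: [-0.0, 1.1, -0.9]
gripper_width: 0.0008
gripper_force: 0.0
```

Request:
servo_tool([
  [-0.095,0.018,0.055,0,0,0,1],
  [-0.095,0.018,0.055,0,0,0,1],
  [-0.095,0.018,0.055,0,0,0,1],
  [-0.095,0.018,0.055,0,0,0,1],
  [-0.095,0.018,0.055,0,0,0,1],
])

```text
time_s: 10.73
position: [0.4409, -0.2138, 0.1978]
orientation: [0.01, 2.834, -0.153]
force: [0.6, -0.1, -0.2]
gripper_width: 0.0005
gripper_force: 0.0
```

Request:
servo_tool([
  [-0.095,0.018,0.055,0,0,0,1],
  [-0.095,0.018,0.055,0,0,0,1],
  [-0.095,0.018,0.055,0,0,0,1],
  [0,0,0,0,0,0,1],
])

```text
time_s: 11.07
position: [0.4404, -0.2183, 0.1959]
orientation: [0.203, 2.864, 0.296]
force: [-1.0, -1.1, 1.1]
gripper_width: 0.0005
gripper_force: 0.0
```

```bash
python3 go.py -110 -80 150
```

```text
11.0667 [ 1.46  0.32 -1.04  2.01 -0.02  0.8   1.91] [ 0.4404 -0.2183  0.1959] target [ 0.4435 -0.2142  0.15  ] tin pos [-113.4  -83.8  195.9]
rot [-0.544  0.106  0.302] shift [ 0.28 -0.19  1.5 ] |rot| 0.631
up 10mm in tool units [ 0.     0.239 -0.232] tin+y 10mm [0.141 0.21  0.217] tin+x [-0.302  0.098  0.101]
```

Going well, with joints mid-range. I finish the rotation.

Request:
servo_tool([
  [-0.09,0.018,0.05,0,0,0,1],
  [-0.09,0.018,0.05,0,0,0,1],
  [-0.09,0.018,0.05,0,0,0,1],
  [-0.09,0.018,0.05,0,0,0,1],
  [-0.09,0.018,0.05,0,0,0,1],
])

```text
time_s: 11.48
position: [0.4412, -0.2139, 0.1966]
orientation: [0.455, 2.771, 0.995]
force: [-0.5, -0.5, 0.6]
gripper_width: 0.0003
gripper_force: 0.0
```

Request:
servo_tool([
  [-0.09,0.018,0.05,0,0,0,1],
  [0,0,0,0,0,0,1],
  [0,0,0,0,0,0,1],
])

```text
time_s: 11.73
position: [0.4406, -0.2137, 0.1956]
orientation: [0.507, 2.732, 1.131]
force: [-0.2, -0.1, 0.7]
gripper_width: 0.0001
gripper_force: 0.0
```

```bash
python3 go.py -105 -85 27
```

```text
11.7333 [ 1.53  0.69 -1.    1.82 -0.22  1.12  1.92] [ 0.4406 -0.2137  0.1956] target [ 0.4488 -0.2189  0.027 ] tin pos [-112.9  -79.3  195.6]
rot [-0.015 -0.007  0.009] shift [-0.31 -4.02  3.93] |rot| 0.018
up 10mm in tool units [ 0.     0.239 -0.232] tin+y 10mm [0.141 0.21  0.217] tin+x [-0.302  0.098  0.101]
```

Request:
servo_tool([
  [-0.015,-0.007,0.009,-0.06,-0.8,0.78,1],
  [0,0,0,-0.06,-0.8,0.78,1],
  [0,0,0,-0.06,-0.8,0.78,1],
  [0,0,0,-0.06,-0.8,0.78,1],
  [0,0,0,-0.06,-0.8,0.78,1],
])

```text
time_s: 12.15
position: [0.4495, -0.2167, 0.0294]
orientation: [0.513, 2.719, 1.14]
force: [0.1, 0.3, 0.8]
gripper_width: 0.0005
gripper_force: 0.0
```

Request:
servo_tool([
  [0,0,0,0,0,0,1],
  [0,0,0,0,0,0,1],
])

```text
time_s: 12.32
position: [0.449, -0.2157, 0.0305]
orientation: [0.516, 2.718, 1.148]
force: [0.0, -0.7, 0.7]
gripper_width: 0.0003
gripper_force: 0.0
```

```bash
python3 go.py -67 -9 26
python3 - <<'E'
from h import *
j,_,_,_=cam("scene"); i,K,X,_=cam("wrist"); cv2.imwrite("pics/s4.png",np.hstack([cv2.resize(j[200:340,290:430],(400,400)),i[:,120:520]]))
E
```

```text
12.3167 [ 1.43  0.94 -0.86  1.86 -0.1   0.87  1.99] [ 0.449  -0.2157  0.0305] target [ 0.4823 -0.1409  0.026 ] tin pos [-104.7  -81.8   30.5]
rot [-0.001 -0.002  0.002] shift [-0.12  1.79  2.06] |rot| 0.003
up 10mm in tool units [ 0.     0.239 -0.232] tin+y 10mm [0.141 0.21  0.217] tin+x [-0.302  0.098  0.101]
```

View pics/s4.png

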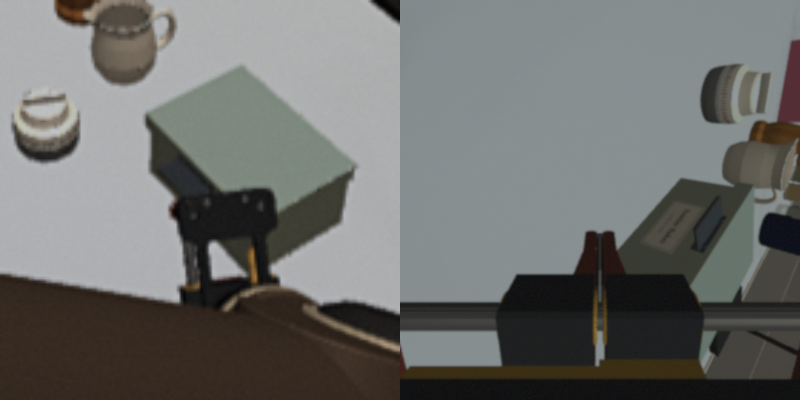

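The wrist view (right half) shows the closed fingertips at (600,240), right of the tab at (708,225). The scene view (left half) shows the timer clear and upright at (47,120). I check the tab's predicted projection, then insert.

Run:
```python
from go import *
i,K,X,_=cam("wrist")
for q in((-77.5,22,64),(-77.5,-22,64),(-54,22,64),(-54,-22,64)): print(q,proj(W(*q),K,X).round(1))
c=i[180:260,380:480]; g=c.sum(2); m=(g<170).astype(np.uint8)
n,l,st,ce=cv2.connectedComponentsWithStats(m); 
for k in range(1,n):
    if st[k,4]>60:
        cs=cv2.findContours((l==k).astype(np.uint8),0,2)[0][0]; print(cv2.boxPoints(cv2.minAreaRect(cs)).round(1)+[380,180])
```

```text
(-77.5, 22, 64) [440.1 193.9]
(-77.5, -22, 64) [415. 229.]
(-54, 22, 64) [441.5 215.6]
(-54, -22, 64) [418.  250.7]
[[380. 180.]
 [469. 180.]
 [469. 259.]
 [380. 259.]]
```

The predictions match the picture: the tab spans about (413..445, 195..250). Inserting under it.

Request:
servo_tool([
  [0,0,0,-0.02,0.36,0.41,1],
  [0,0,0,-0.02,0.36,0.41,1],
  [0,0,0,-0.02,0.36,0.41,1],
  [0,0,0,-0.03,0.36,0.41,1],
  [0,0,0,-0.03,0.36,0.41,1],
])

```text
time_s: 12.88
position: [0.4834, -0.1428, 0.0277]
orientation: [0.519, 2.716, 1.144]
force: [-0.2, 0.0, -0.6]
gripper_width: 0.0007
gripper_force: 0.0
```

```bash
python3 go.py -67 -9 26
python3 - <<'E'
from go import *
j,_,_,_=cam("scene"); i,K,X,_=cam("wrist"); cv2.imwrite("pics/s5.png",np.hstack([cv2.resize(j[200:340,290:430],(400,400)),cv2.resize(i[120:320,260:460],(400,400))]))
# lift path
b=26.;pr=W(-67,-9,26)
def A(th,a,b): return np.array([54,0,71])+a*np.array([-np.cos(th),0,np.sin(th)])-b*np.array([np.sin(th),0,np.cos(th)])
off=np.array([-67,-9,26])-np.array([-72.5,0,39])
ths=np.linspace(0,1.8,31)
for k,th in enumerate(ths):
    a=126.5-6*min(th/1.2,1); bb=32-6*min(th/1.2,1)
    t=W(*(A(th,a,bb)+off)); d=O.T@(t-pr)/.03
    print(k,round(th,2),t.round(3),d.round(2)); pr=t
E
```

```text
12.8833 [ 1.33  0.94 -0.89  1.94 -0.14  0.72  1.93] [ 0.4834 -0.1428  0.0277] target [ 0.4823 -0.1409  0.026 ] tin pos [-66.  -11.   27.7]
rot [-0.002  0.003  0.002] shift [ 0.06 -0.01  0.07] |rot| 0.004
up 10mm in tool units [ 0.     0.239 -0.232] tin+y 10mm [0.141 0.21  0.217] tin+x [-0.302  0.098  0.101]
0 0.0 [ 0.482 -0.141  0.026] [0. 0. 0.]
1 0.06 [ 0.481 -0.141  0.034] [ 0.04  0.18 -0.2 ]
2 0.12 [ 0.48  -0.141  0.042] [ 0.03  0.18 -0.19]
3 0.18 [ 0.48  -0.141  0.05 ] [ 0.01  0.19 -0.19]
4 0.24 [ 0.48  -0.141  0.058] [-0.    0.19 -0.18]
5 0.3 [ 0.48  -0.141  0.066] [-0.02  0.2  -0.18]
6 0.36 [ 0.481 -0.141  0.074] [-0.03  0.2  -0.17]
7 0.42 [ 0.483 -0.141  0.081] [-0.05  0.2  -0.16]
8 0.48 [ 0.485 -0.141  0.089] [-0.06  0.2  -0.16]
9 0.54 [ 0.488 -0.141  0.097] [-0.08  0.2  -0.15]
10 0.6 [ 0.491 -0.14   0.104] [-0.09  0.2  -0.14]
11 0.66 [ 0.494 -0.14   0.111] [-0.1   0.2  -0.13]
12 0.72 [ 0.498 -0.14   0.118] [-0.11  0.2  -0.12]
13 0.78 [ 0.502 -0.14   0.124] [-0.13  0.2  -0.11]
14 0.84 [ 0.506 -0.139  0.131] [-0.14  0.19 -0.1 ]
15 0.9 [ 0.511 -0.139  0.136] [-0.15  0.19 -0.09]
16 0.96 [ 0.517 -0.139  0.142] [-0.16  0.19 -0.08]
17 1.02 [ 0.522 -0.139  0.147] [-0.17  0.18 -0.07]
18 1.08 [ 0.528 -0.138  0.152] [-0.18  0.18 -0.05]
19 1.14 [ 0.534 -0.138  0.157] [-0.19  0.17 -0.04]
20 1.2 [ 0.541 -0.137  0.161] [-0.19  0.16 -0.03]
21 1.26 [ 0.547 -0.137  0.165] [-0.19  0.15 -0.03]
22 1.32 [ 0.554 -0.137  0.168] [-0.2   0.15 -0.02]
23 1.38 [ 0.56  -0.136  0.171] [-0.2   0.14 -0.  ]
24 1.44 [ 0.567 -0.136  0.174] [-0.21  0.13  0.01]
25 1.5 [ 0.574 -0.136  0.176] [-0.21  0.12  0.02]
26 1.56 [ 0.581 -0.135  0.178] [-0.22  0.11  0.03]
27 1.62 [ 0.589 -0.135  0.18 ] [-0.22  0.11  0.04]
28 1.68 [ 0.596 -0.134  0.181] [-0.22  0.1   0.05]
29 1.74 [ 0.603 -0.134  0.181] [-0.22  0.09  0.06]
30 1.8 [ 0.611 -0.133  0.181] [-0.22  0.07  0.07]
```

View pics/s5.png

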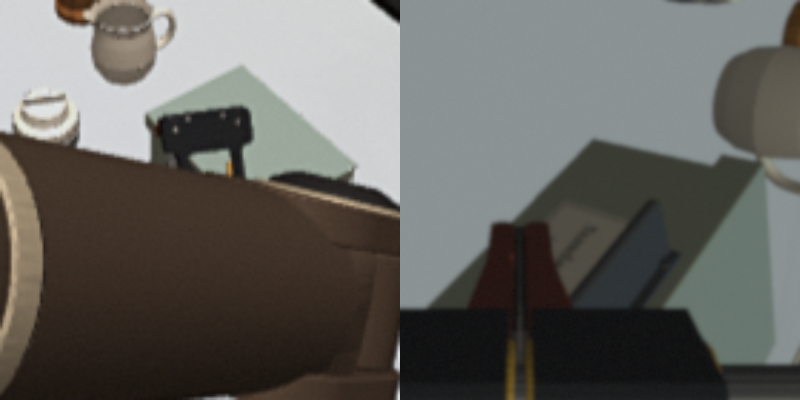

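The fingertip (right half, tip at (520,225)) lies below the tab (dark bar, (575,300) to (655,200)), and the picture's right is up. I lift along the arc, watching the force.

Request:
servo_tool([
  [0,0,0,0.02,0.18,-0.18,1],
  [0,0,0,0.03,0.18,-0.19,1],
  [0,0,0,0.01,0.19,-0.19,1],
  [0,0,0,0,0.19,-0.18,1],
  [0,0,0,-0.02,0.2,-0.18,1],
])

```text
time_s: 13.4
position: [0.4814, -0.1439, 0.0661]
orientation: [0.523, 2.715, 1.146]
force: [0.6, -3.7, -0.9]
gripper_width: 0.0008
gripper_force: 1.4
```

```bash
python3 go.py -67 -9 66
python3 - <<'E'
from go import *
j,_,_,_=cam("top"); i,K,X,_=cam("wrist"); cv2.imwrite("pics/s6.png",np.hstack([cv2.resize(j[150:270,340:460],(400,400)),cv2.resize(i[120:320,260:460],(400,400))]))
E
```

```text
13.4 [ 1.36  0.87 -0.93  1.94 -0.17  0.78  1.9 ] [ 0.4814 -0.1439  0.0661] target [ 0.4823 -0.1409  0.066 ] tin pos [-68.1 -12.   66.1]
rot [-0.001  0.002 -0.001] shift [0.01 0.07 0.08] |rot| 0.003
up 10mm in tool units [ 0.     0.239 -0.232] tin+y 10mm [0.141 0.21  0.217] tin+x [-0.302  0.098  0.101]
```

View pics/s6.png

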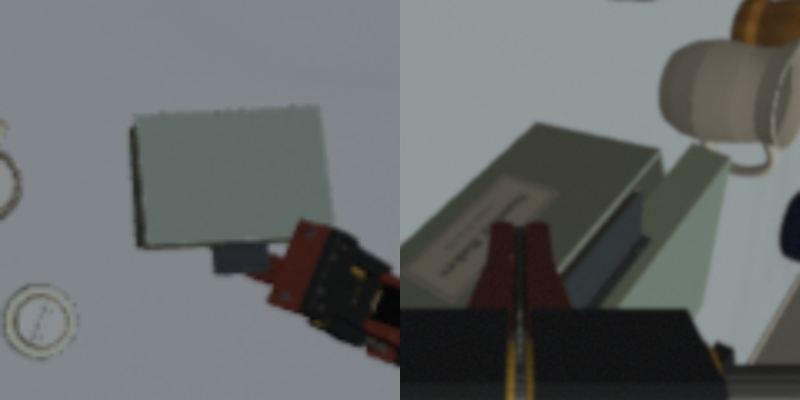

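The lid is rising: the wrist view shows a gap under the skirt at (600,180). The tin hasn't moved, with its front-left corner still at top (382.9,224.1). I carry on, drifting slightly to -y to relieve the sideways force.

Request:
servo_tool([
  [0,0,0,-0.05,0.18,-0.2,1],
  [0,0,0,-0.07,0.18,-0.19,1],
  [0,0,0,-0.07,0.19,-0.17,1],
  [0,0,0,-0.08,0.2,-0.15,1],
  [0,0,0,-0.09,0.2,-0.14,1],
])

```text
time_s: 13.92
position: [0.4921, -0.1445, 0.1042]
orientation: [0.52, 2.717, 1.15]
force: [0.5, -0.2, 0.1]
gripper_width: 0.0005
gripper_force: 0.4
```

Request:
servo_tool([
  [0,0,0,-0.1,0.2,-0.13,1],
  [0,0,0,-0.11,0.2,-0.12,1],
  [0,0,0,-0.13,0.2,-0.11,1],
])

```text
time_s: 14.17
position: [0.5033, -0.1439, 0.1245]
orientation: [0.52, 2.717, 1.149]
force: [-0.6, 0.4, -0.4]
gripper_width: 0.0005
gripper_force: 0.4
```

```bash
python3 go.py 54 -9 150
```

```text
14.1667 [ 1.35  0.8  -0.97  1.88 -0.21  0.87  1.85] [ 0.5033 -0.1439  0.1245] target [ 0.6031 -0.1339  0.15  ] tin pos [-46.2 -13.3 124.5]
rot [ 0. -0. -0.] shift [-2.97  1.68  0.51] |rot| 0.001
up 10mm in tool units [ 0.     0.239 -0.232] tin+y 10mm [0.141 0.21  0.217] tin+x [-0.302  0.098  0.101]
```

Force is down to the noise and the position is on the planned path (angle about 0.78). I carry on to about 1.2 and look.

Request:
servo_tool([
  [0,0,0,-0.14,0.19,-0.1,1],
  [0,0,0,-0.15,0.19,-0.09,1],
  [0,0,0,-0.16,0.19,-0.08,1],
  [0,0,0,-0.17,0.18,-0.07,1],
  [0,0,0,-0.18,0.18,-0.05,1],
])

```text
time_s: 14.58
position: [0.5301, -0.1428, 0.1525]
orientation: [0.521, 2.716, 1.149]
force: [-0.5, 0.4, -0.3]
gripper_width: 0.0003
gripper_force: 0.3
```

Request:
servo_tool([
  [0,0,0,-0.19,0.17,-0.04,1],
  [0,0,0,-0.19,0.16,-0.03,1],
])

```text
time_s: 14.75
position: [0.5428, -0.142, 0.161]
orientation: [0.521, 2.716, 1.149]
force: [-1.1, -0.7, -0.6]
gripper_width: 0.0004
gripper_force: 0.3
```

```bash
python3 go.py 54 -9 150|head -1
python3 - <<'E'
from go import *
j,_,_,_=cam("top"); i,K,X,_=cam("wrist"); cv2.imwrite("pics/s7.png",np.hstack([cv2.resize(j[150:270,340:460],(400,400)),i[:,160:560]]))
E
```

```text
14.75 [ 1.29  0.77 -0.98  1.8  -0.22  0.93  1.79] [ 0.5428 -0.142   0.161 ] target [ 0.6031 -0.1339  0.15  ] tin pos [ -6.7 -13.6 161. ]
```

View pics/s7.png

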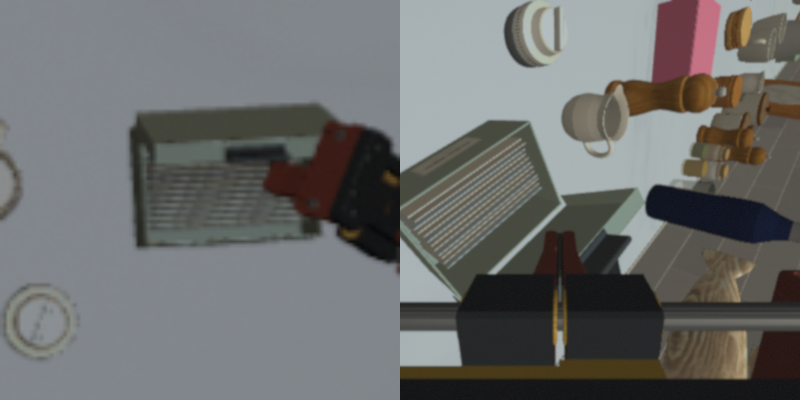

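The lid stands at about 70°, with the tab at left-half (257,155) on the fingertip and the tin still in place. I push on gently past the balance point.

Request:
servo_tool([
  [0,0,0,-0.19,0.15,-0.03,1],
  [0,0,0,-0.2,0.15,-0.02,1],
  [0,0,0,-0.2,0.14,0,1],
  [0,0,0,-0.21,0.13,0.01,1],
  [0,0,0,-0.21,0.12,0.02,1],
])

```text
time_s: 15.27
position: [0.5763, -0.1402, 0.1762]
orientation: [0.521, 2.716, 1.149]
force: [0.1, 0.0, -0.2]
gripper_width: 0.0006
gripper_force: 0.2
```

Request:
servo_tool([
  [0,0,0,-0.22,0.11,0.03,1],
  [0,0,0,-0.22,0.11,0.04,1],
  [0,0,0,-0.22,0.1,0.05,1],
  [0,0,0,-0.22,0.09,0.06,1],
  [0,0,0,-0.22,0.07,0.07,1],
])

```text
time_s: 15.68
position: [0.6126, -0.1379, 0.181]
orientation: [0.52, 2.716, 1.149]
force: [-1.5, 0.2, -0.4]
gripper_width: 0.0005
gripper_force: 0.1
```

Request:
servo_tool([
  [0,0,0,-0.1,0.03,0.03,1],
  [0,0,0,0,0,0,1],
  [0,0,0,0,0,0,1],
])

```text
time_s: 15.93
position: [0.615, -0.1379, 0.1807]
orientation: [0.52, 2.717, 1.149]
force: [0.1, 0.8, -0.0]
gripper_width: 0.0007
gripper_force: 0.0
```

```bash
python3 go.py 54 -9 150|head -1
cat > lid.py <<'E'
from go import *
# tab: corners in the lid frame, predicted pixel area for several angles vs dark pixels in views
for n in("top","scene"):
    i,K,X,_=cam(n); v=i.max(2)
    for th in(0,1.2,1.4,1.55,1.65,1.75,1.85,1.92):
        def L(a,y,b): q=np.array([54,0,71])+a*np.array([-np.cos(th),0,np.sin(th)])+b*np.array([np.sin(th),0,np.cos(th)]); return proj(W(q[0],y,q[2]),K,X)
        poly=np.array([L(112,-19,-7),L(112,19,-7),L(129,19,-7),L(129,-19,-7)]); lidp=np.array([L(5,-70,3),L(5,70,3),L(104,70,3),L(104,-70,3)])
        m=np.zeros(v.shape,np.uint8); cv2.fillConvexPoly(m,poly.round().astype(int),1)
        l=np.zeros(v.shape,np.uint8); cv2.fillConvexPoly(l,lidp.round().astype(int),1)
        print(n,th,"tab px",m.sum(),"mean bgr",i[m>0].mean(0).round(),"lid",l.sum(),i[l>0].mean(0).round(),i[l>0].std(0).round(), poly.mean(0).round())
E
python3 lid.py
```

```text
15.9333 [ 1.16  0.8  -0.95  1.64 -0.21  0.97  1.7 ] [ 0.615  -0.1379  0.1807] target [ 0.6031 -0.1339  0.15  ] tin pos [ 65.6 -13.7 180.7]
top 0 tab px 113 mean bgr [141. 135. 130.] lid 2087 [80. 84. 80.] [22. 21. 18.] [410. 228.]
top 1.2 tab px 50 mean bgr [64. 69. 70.] lid 668 [92. 94. 88.] [31. 28. 26.] [417. 198.]
top 1.4 tab px 27 mean bgr [102. 106.  95.] lid 198 [91. 93. 91.] [40. 36. 32.] [417. 188.]
top 1.55 tab px 33 mean bgr [65. 73. 71.] lid 260 [47. 55. 60.] [15. 18. 10.] [417. 181.]
top 1.65 tab px 43 mean bgr [45. 53. 60.] lid 462 [45. 53. 60.] [16. 18.  8.] [417. 176.]
top 1.75 tab px 57 mean bgr [45. 53. 62.] lid 716 [45. 53. 61.] [16. 18.  6.] [416. 171.]
top 1.85 tab px 67 mean bgr [39. 38. 37.] lid 907 [50. 57. 63.] [22. 23. 13.] [416. 166.]
top 1.92 tab px 77 mean bgr [37. 36. 35.] lid 1046 [54. 60. 65.] [27. 28. 19.] [415. 163.]
scene 0 tab px 117 mean bgr [76. 89. 93.] lid 1879 [114. 125. 127.] [45. 43. 43.] [354. 262.]
scene 1.2 tab px 54 mean bgr [ 85. 101. 102.] lid 712 [ 94. 111. 113.] [33. 34. 32.] [381. 213.]
scene 1.4 tab px 72 mean bgr [31. 38. 44.] lid 1153 [ 82.  97. 100.] [31. 37. 34.] [389. 206.]
scene 1.55 tab px 94 mean bgr [22. 28. 35.] lid 1444 [74. 88. 90.] [34. 40. 38.] [396. 202.]
scene 1.65 tab px 100 mean bgr [23. 28. 35.] lid 1610 [69. 81. 84.] [35. 42. 40.] [400. 200.]
scene 1.75 tab px 102 mean bgr [23. 28. 36.] lid 1751 [66. 77. 82.] [36. 43. 40.] [404. 199.]
scene 1.85 tab px 102 mean bgr [23. 29. 36.] lid 1864 [64. 75. 80.] [35. 43. 40.] [407. 197.]
scene 1.92 tab px 111 mean bgr [23. 29. 36.] lid 1945 [62. 73. 78.] [35. 43. 40.] [410. 197.]
```

The top view shows the dark tab where an angle of 1.85 to 1.92 puts it, and the pad force is zero. I withdraw back, then up and clear.

Request:
servo_tool([
  [0,0,0,0.45,-0.15,-0.15,1],
  [0,0,0,0.9,-0.3,-0.3,1],
  [0,0,0,0.9,-0.3,-0.3,1],
  [0,0,0,0.7,0.2,-0.7,1],
  [0,0,0,0.7,0.2,-0.7,1],
])

```text
time_s: 16.45
position: [0.4913, -0.1473, 0.2179]
orientation: [0.523, 2.717, 1.151]
force: [-0.0, -0.1, 0.8]
gripper_width: 0.0005
gripper_force: 0.0
```

Request:
servo_tool([
  [0,0,0,0.5,-0.5,-0.8,1],
  [0,0,0,0.5,-0.5,-0.8,1],
  [0,0,0,0.3,-0.5,-0.8,1],
  [0,0,0,0,-0.5,-0.8,1],
  [0,0,0,0,0,0,1],
])

```text
time_s: 16.87
position: [0.4145, -0.2422, 0.242]
orientation: [0.532, 2.713, 1.143]
force: [0.6, 0.0, -0.4]
gripper_width: 0.0004
gripper_force: 0.0
```

Request:
servo_tool([
  [0,0,0,0,0,0,1],
  [0,0,0,0,0,0,1],
  [0,0,0,0,0,0,1],
  [0,0,0,0,0,0,1],
  [0,0,0,0,0,0,1],
])

```text
time_s: 17.28
position: [0.4166, -0.2347, 0.2422]
orientation: [0.518, 2.717, 1.15]
force: [-0.6, 0.1, -0.4]
gripper_width: 0.0005
gripper_force: 0.0
```

```bash
python3 go.py 54 -9 150|head -1; python3 lid.py
python3 - <<'E'
from go import *
i,K,X,_=cam("top"); v=i.max(2)
old=cv2.imread("pics/top0.png")
# bystanders unchanged?
for n,(a,b,c,d) in dict(jug=(188,220,320,350),mill=(185,215,280,312),jar=(188,212,474,500)).items():
    print(n,np.abs(i[a:b,c:d].astype(int)-old[a:b,c:d]).mean().round(1))
dk=((v<60)).astype(np.uint8); dk[:150]=0; dk[182:]=0; dk[:,:395]=0; dk[:,440:]=0
n,l,st,ce=cv2.connectedComponentsWithStats(dk); print(st[1:],ce[1:].round(1))
b,g,r=[i[...,k].astype(int) for k in range(3)]; m=(r-b>3).astype(np.uint8); m[:230]=0;m[:,:335]=0;m[265:]=0;m[:,375:]=0
y,x=np.nonzero(m); c=onz((x.min()+x.max())/2,(y.min()+y.max())/2,K,X,.05); print("timer tin frame",Rt.inv().apply(c-C).round(3),x.min(),x.max(),y.min(),y.max())
E
```

```text
17.2833 [ 1.62  0.65 -1.04  1.77 -0.24  1.24  1.92] [ 0.4166 -0.2347  0.2422] target [ 0.6031 -0.1339  0.15  ] tin pos [-138.1  -98.9  242.2]
top 0 tab px 113 mean bgr [138. 133. 128.] lid 2087 [79. 83. 78.] [22. 21. 18.] [410. 228.]
top 1.2 tab px 50 mean bgr [63. 68. 69.] lid 668 [91. 93. 87.] [31. 28. 26.] [417. 198.]
top 1.4 tab px 27 mean bgr [100. 104.  93.] lid 198 [ 99. 100.  97.] [32. 27. 25.] [417. 188.]
top 1.55 tab px 33 mean bgr [64. 72. 70.] lid 260 [57. 66. 64.] [14. 11. 11.] [417. 181.]
top 1.65 tab px 43 mean bgr [55. 64. 63.] lid 462 [55. 64. 63.] [9. 8. 7.] [417. 176.]
top 1.75 tab px 57 mean bgr [55. 64. 63.] lid 716 [55. 64. 62.] [4. 4. 4.] [416. 171.]
top 1.85 tab px 67 mean bgr [39. 38. 36.] lid 907 [60. 68. 65.] [16. 16. 13.] [416. 166.]
top 1.92 tab px 77 mean bgr [36. 36. 34.] lid 1046 [63. 71. 67.] [22. 22. 19.] [415. 163.]
scene 0 tab px 117 mean bgr [43. 54. 69.] lid 1879 [52. 65. 83.] [5. 7. 8.] [354. 262.]
scene 1.2 tab px 54 mean bgr [ 66.  83. 105.] lid 712 [ 63.  78. 100.] [4. 5. 5.] [381. 213.]
scene 1.4 tab px 72 mean bgr [ 66.  82. 105.] lid 1153 [ 63.  79. 100.] [3. 4. 5.] [389. 206.]
scene 1.55 tab px 94 mean bgr [62. 77. 98.] lid 1444 [ 63.  79. 101.] [3. 4. 5.] [396. 202.]
scene 1.65 tab px 100 mean bgr [ 64.  79. 100.] lid 1610 [ 63.  79. 100.] [4. 5. 7.] [400. 200.]
scene 1.75 tab px 102 mean bgr [ 67.  83. 104.] lid 1751 [ 63.  79. 100.] [5. 6. 8.] [404. 199.]
scene 1.85 tab px 102 mean bgr [ 67.  83. 104.] lid 1864 [63. 78. 99.] [6. 7. 9.] [407. 197.]
scene 1.92 tab px 111 mean bgr [ 67.  83. 104.] lid 1945 [62. 78. 99.] [ 6.  8. 10.] [410. 197.]
jug 2.8
mill 2.8
jar 3.1
[[406 161  19   8 114]
 [435 170   5  12  26]] [[415.3 164.5]
 [437.7 176.5]]
timer tin frame [-0.104  0.158  0.05 ] 341 360 235 256
```

The tab centroid at (415.3,164.5) fits an angle of about 1.9, the timer sits 158 mm left of the tin's middle, and the bystanders haven't changed. I wait for settling, check once more and hand in.

Request:
servo_tool([
  [0,0,0,0,0,0,1],
  [0,0,0,0,0,0,1],
  [0,0,0,0,0,0,1],
  [0,0,0,0,0,0,1],
  [0,0,0,0,0,0,1],
])

```text
time_s: 17.85
position: [0.4163, -0.2358, 0.2421]
orientation: [0.521, 2.716, 1.149]
force: [-1.3, -1.1, 0.1]
gripper_width: 0.0001
gripper_force: 0.0
```

Request:
servo_tool([
  [0,0,0,0,0,0,1],
  [0,0,0,0,0,0,1],
  [0,0,0,0,0,0,1],
  [0,0,0,0,0,0,1],
  [0,0,0,0,0,0,1],
])

```text
time_s: 18.27
position: [0.4163, -0.2358, 0.2422]
orientation: [0.521, 2.716, 1.149]
force: [-0.3, -0.2, -0.1]
gripper_width: 0.0003
gripper_force: 0.0
```

Run:
```python
from go import *
i,K,X,_=cam("top"); v=i.max(2)
dk=((v<60)).astype(np.uint8); dk[:150]=0; dk[182:]=0; dk[:,:395]=0; dk[:,432:]=0
n,l,st,ce=cv2.connectedComponentsWithStats(dk); print(st[1:],ce[1:].round(1))
if n==2 and abs(ce[1][1]-164.5)<1.2: print(env.job_done())
```

```text
[[406 161  19   8 114]] [[415.2 164.6]]
the job is handed in; nothing more can be done
None
```

The job is handed in: the timer stands upright about 158 mm left of the tin's middle, the lid rests fully back at about 1.9 rad, and the jug, mill and jar show no movement in the camera images; the tin had not shifted when last checked early in the lift.

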